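# Find the loaded jar by weight and put it away in the drawer

## Task

One of the three identical black jars on the blue mat holds a steel slug; the other two hold only a light plastic one. Find the heavy jar by feeling its weight, set it down gently and upright on the black rubber liner in the open drawer, then push the drawer in until it is fully home against its stop. The two light jars must end up standing on the blue mat; keep all jars upright and leave the bottle and the screwdriver alone.

Things in the scene. Friction and masses are not known exactly. Their poses are not given: they have to be found in the camera images.
- jar_a: One of three jars that look alike: matt black, opaque, sealed, with a white cap; a plain cylinder 50 mm in diameter and 75 mm tall (white cap from 54 mm up). Origin at the centre of its underside, z up. It stands upright on the blue mat. Inside, unseen, is either a steel slug (whole jar about 0.38 to 0.60 kg) or a plastic one (about 0.09 kg).
- jar_b: One of three jars that look alike: matt black, opaque, sealed, with a white cap; a plain cylinder 50 mm in diameter and 75 mm tall (white cap from 54 mm up). Origin at the centre of its underside, z up. It stands upright on the blue mat. Inside, unseen, is either a steel slug (whole jar about 0.38 to 0.60 kg) or a plastic one (about 0.09 kg).
- jar_c: One of three jars that look alike: matt black, opaque, sealed, with a white cap; a plain cylinder 50 mm in diameter and 75 mm tall (white cap from 54 mm up). Origin at the centre of its underside, z up. It stands upright on the blue mat. Inside, unseen, is either a steel slug (whole jar about 0.38 to 0.60 kg) or a plastic one (about 0.09 kg).
- mat: Flat blue mat, 300 mm (its x) by 180 mm (its y), 4 mm thick, fixed to the table. Origin at the centre of its underside, on the table. The jars start in a row along its x axis, about 88 mm apart.
- cabinet: Beige steel bench-top drawer unit, fixed: 336 mm wide (y), 270 mm deep, 118 mm high. Its origin is on the table 150 mm in front of the middle of its face; its x axis points from the face into the unit, so its face is the plane x = +150 mm and its back x = +420 mm. The drawer slides out along -x. Headroom inside: to 110 mm above the table. A foam block with vials lies on top.
- drawer: The drawer, beige, sliding in the cabinet. Its frame coincides with the cabinet's when it is fully home against its stop, so its origin lies at x = -(distance pulled out) in the cabinet's frame; it starts 160 to 190 mm out (at most 200), slides stiffly (about 3 N) and stays where it is left.
- drawer_handle (a point): Middle of the steel bar handle on the drawer's front panel: a 120 mm bar along the panel's y, 35 mm out from the panel, 75 mm above the table. The panel is 332 mm wide, 12 mm thick, from 12 to 106 mm above the table. This point moves with the drawer.
- liner_front (a point): Point on the top of the black rubber sheet on the drawer's floor, 65 mm from its front edge, midway across, moving with it. Sheet 240 mm (x, into the unit) by 155 mm (y), top 22 mm above the table; axes as the cabinet's. Front panel's inner face at x = -68 mm from here. Drawer wall at its +y edge, fixed white foam tray of cartridges at its -y edge, both up to 62 mm above the table.
- bottle: Bystander: amber glass jar with white cap, 60 mm in diameter, 120 mm tall, standing just beyond the mat. Origin at the centre of its underside.
- screwdriver: Bystander: screwdriver, 120 mm long, lying on the table just beyond the mat. Its x axis runs along the tool.
Mind the look-alikes: they are no part of the job. Leave any yellow look-alike of the jar_c alone.

How it is judged:
By the outcome, as a careful person would: the job done as asked, in the order asked, and still so for the second after the job is handed in, with the robot touching nothing.
It also fails if it takes over 72 s, if anything falls off the work surface, if the arm or the gripper's body presses on something with over 40 N, if the wrist force passes 120 N, or if a joint passes its speed limit or range.

## Robot

A 6-joint arm with a two-finger parallel gripper is mounted at the origin on the work surface. World frame = base frame: x ahead of the robot, y to its left, z up, the work surface at z = 0. Lengths are in m, angles in rad, forces in N, time in s.
With the tool pointing down it reaches from about 0.35 to 0.775 m from the base axis. Payload 7.3 kg.
Tool frame: the origin (TCP) lies at the very end of the fingers, on their centre line; the grasp point (between the pads) lies grip_point_offset behind it (grip_point_offset is the distance from the TCP to the grasp point, in m); z points along the fingers, y is the direction in which the jaws open and shut (so a half turn about z gives the same grasp; the last joint's range is limited). The gripper opens to 92 mm and grips with 3 to 60 N. Pads are 19 mm wide; open, the fingers measure 130 mm over their backs; the gripper's body (75 mm by 190 mm) begins 47 mm behind the grasp point.
Start: joints at [-1.318, 0.342, 1.524, -0, 1.275, -0.146], TCP at [0.204, -0.484, 0.227] pointing down, gripper open.
Joint ranges: [-2.53, 2.53], [-0.77, 2.02], [0.04, 2.7], [-1, 4.14], [0.28, 2.66], [-3.11, 3.11]. Speed limits (rad/s): [2.57, 2.57, 3.14, 3.14, 3.14, 3.14].

## Interface

Orientations are given as [roll, pitch, yaw] about the fixed x, y, z axes, in that order (R = Rz(yaw) Ry(pitch) Rx(roll)).
In Python, from cell import * gives the robot as it stands.
- The arm moves only by the shell command python3 -m inch 'ROWS' [OPENING] [FORCE]. ROWS is JSON, a list that holds one entry, the list of rows, each a list of 4 numbers: the shift along the tool's x, y, z in mm, then the turn about the tool's z in rad. In form: [[[x, y, z, roll], ...]]. A call has 1 to 10 rows; each row shifts and turns the commanded pose from where the row before left it, along the tool's axes as they then stand; what a row does not reach is not made up. A row lasts 1/8 s, in which the tool goes at most 62.5 mm and 10.7 degrees, less where a joint would pass 70% of its speed; a pose out of reach is approached as far as the arm can. A call with a gripper value outside its range is refused whole. OPENING is the closure, from -1 (fully open) to 1 (shut), set as the call begins (- or left out, the last holds). The fingers move at their own pace and stop on an object; FORCE is the grip in N (left out, the last holds). Time passes only in rows, so rows that do not move let the fingers close. It gives the time, the measured TCP pose, the force and the opening at its end, in the units of the state.
- observe(): the state, without advancing time (a new reading comes with each control period).
- read_camera(name): name is "side" or "top" or "wrist"; returns a dict with "img" (384x512x3 uint8, blue, green, red), "fx", "fy", "cx", "cy" (pixels), "eye" and "rotation" of the camera in the world; the wrist camera has in their place "T_tool_cam" (4x4, takes a point from camera to tool coordinates, whose origin is the TCP and whose axes are the flange's). Camera axes: x right, y down, z forward; pixel columns grow to the right and rows downward; lengths in m; the calibration is good to about 2 mm. The wrist camera is an equidistant fisheye: a pixel r from the principal point sees the ray r / f radians off the axis. A picture is of the moment at which its call begins: read the wrist's pose just before it. There is no depth.
- hand_in(): hands the job in, once; it reports no verdict.
Trained networks look in the newest picture that a camera, given by its name, has taken for a name from the list of things; names that differ only in an ending like _2 or _b are one class to them, and where a whole thing is asked for, a point or a joint stands for the part that bears it (a point fixed in the world has none). Each returns a list of dicts, best first, with "conf" (0 to 1); they miss things now and then, are a little off and sometimes report something else, mostly with a low value. They report only what shows in the picture. A call takes as long as a camera call. They do not tell look-alikes from the thing itself.
- boxes_of(camera, label): "at" ([row, column] in pixels, amid what is visible of it).
- place_of(camera, label): "at" ([row, column] in pixels: a listed point, or the origin of a listed thing).
The state is a dict: "time": time; "qpos": joint angles; "qvel": joint speeds; "joint_efforts": joint torques, N m; "tool_pos": TCP position; "tool_rot": TCP orientation; "contact_force": force on the tool from outside, world axes, zero at the start; "torque": the same for the moment, N m; "opening": finger opening in m.
Only numpy, scipy, OpenCV 4.12 (cv2) and the standard library are available. Lean on these libraries where they do the work, as an engineer would, in place of code of your own. Each camera call takes 0.05 s, during which the arm holds its last target. There are 200 camera calls.

## Working session

There is one attempt and no reset: what is moved stays moved. The work goes in short steps, Python scripts to look and compute and a shell command to move; the robot and the scene stay as the last step left them, time stands still between calls to the robot, and variables do not carry over. Pictures are saved under pics/ and viewed, about 8 in all and at most 12, crops included, and the job is handed in when it is done.

```bash
ls; mkdir -p pics
cat > h.py <<'E'
from cell import *
import numpy as np, cv2
from scipy.spatial.transform import Rotation as R
def ray(c,at):
    v=np.array([(at[1]-c['cx'])/c['fx'],(at[0]-c['cy'])/c['fy'],1]); 
    return np.array(c['eye']),np.array(c['rotation'])@v
def onz(c,at,z):
    e,d=ray(c,at); return e+d*(z-e[2])/d[2]
def proj(c,p):
    v=np.array(c['rotation']).T@(np.array(p)-c['eye']); return [c['cy']+c['fy']*v[1]/v[2],c['cx']+c['fx']*v[0]/v[2]]
def tri(c1,a1,c2,a2):
    e1,d1=ray(c1,a1);e2,d2=ray(c2,a2)
    t=np.linalg.lstsq(np.c_[d1,-d2],e2-e1,rcond=None)[0]
    return (e1+t[0]*d1+e2+t[1]*d2)/2
E
python3 - <<'E'
from h import *
s=observe();print({k:np.round(v,3).tolist() for k,v in s.items()}, grip_point_offset)
im=[]
for n in('top','side'):
    c=read_camera(n);im.append(c['img'])
    print(n,c['fx'],c['cx'],np.round(c['eye'],3).tolist(),np.round(c['rotation'],3).tolist())
    for l,z in(('jar_a',.004),('mat',0),('cabinet',0),('drawer_handle',.075),('liner_front',.022),('bottle',0),('screwdriver',.01)):
        for d in place_of(n,l): print(l,np.round(d['at']),round(d['conf'],2),np.round(onz(c,d['at'],z),3))
for i,n in enumerate(('top','side')): cv2.imwrite(f'pics/{n}0.png',cv2.resize(im[i],(800,600)))
E
```

```text
pics
{'time': 0.0, 'qpos': [-1.318, 0.343, 1.525, -0.0, 1.275, -0.146], 'qvel': [-0.0, 0.001, -0.001, 0.001, 0.002, 0.001], 'joint_efforts': [0.001, -43.124, -24.422, 0.072, 0.056, -0.0], 'tool_pos': [0.204, -0.483, 0.226], 'tool_rot': [-3.14, -0.0, 0.399], 'contact_force': [0.678, 0.255, -0.076], 'torque': [0.004, 0.04, -0.045], 'opening': 0.092} 0.0188
top 420.6397468233399 255.19169147296776 [0.408, 0.014, 1.058] [-2.978, 0.0, -1.585]Traceback (most recent call last):
  File "<stdin>", line 8, in <module>
  File "h.py", line 8, in onz
    e,d=ray(c,at); return e+d*(z-e[2])/d[2]
                                       ~^^^
IndexError: invalid index to scalar variable.
```

```bash
sed -i "s/np.array(c\['rotation'\])/R.from_euler('xyz',c['rotation']).as_matrix()/" h.py
python3 - <<'E'
from h import *
im=[]
for n in('top','side'):
    c=read_camera(n);im.append(c['img'])
    print(n,c['fx'],c['cx'],np.round(c['eye'],3).tolist(),np.round(c['rotation'],3).tolist())
    for l,z in(('jar_a',.004),('mat',0),('cabinet',0),('drawer_handle',.075),('liner_front',.022),('bottle',0),('screwdriver',.01)):
        for d in place_of(n,l): print(l,np.round(d['at']),round(d['conf'],2),np.round(onz(c,d['at'],z),3))
for i,n in enumerate(('top','side')): cv2.imwrite(f'pics/{n}0.png',cv2.resize(im[i],(800,600)))
E
```

```text
top 420.6397468233399 255.19169147296776 [0.408, 0.014, 1.058] [-2.978, 0.0, -1.585]
jar_a [194. 194.] 0.94 [0.579 0.167 0.004]
jar_a [211. 252.] 0.86 [0.535 0.021 0.004]
jar_a [175. 252.] 0.8 [0.628 0.02  0.004]
jar_a [232. 181.] 0.68 [0.485 0.198 0.004]
jar_a [264. 177.] 0.67 [0.405 0.208 0.004]
jar_a [251. 346.] 0.47 [ 0.432 -0.212  0.004]
mat [235. 186.] 0.59 [0.478 0.186 0.   ]
cabinet [227. 340.] 0.57 [ 0.492 -0.2    0.   ]
drawer_handle [250. 346.] 0.86 [ 0.431 -0.197  0.075]
drawer_handle [232. 186.] 0.43 [0.478 0.175 0.075]
liner_front [204. 314.] 0.68 [ 0.547 -0.134  0.022]
bottle [153. 170.] 0.76 [0.689 0.23  0.   ]
bottle [229. 182.] 0.25 [0.492 0.198 0.   ]
bottle [160. 215.] 0.22 [0.668 0.114 0.   ]
screwdriver [159. 216.] 0.55 [0.669 0.111 0.01 ]
side 370.24307369840164 253.5794060986641 [0.52, -0.602, 0.65] [-2.298, 0.01, -0.114]
jar_a [222. 236.] 0.84 [0.543 0.025 0.004]
jar_a [178. 184.] 0.72 [0.413 0.211 0.004]
jar_a [179. 213.] 0.69 [0.493 0.197 0.004]
jar_a [183. 246.] 0.63 [0.582 0.168 0.004]
jar_a [221. 275.] 0.58 [0.637 0.015 0.004]
mat [182. 210.] 0.63 [0.484 0.186 0.   ]
cabinet [308. 217.] 0.61 [ 0.487 -0.202  0.   ]
drawer_handle [286. 180.] 0.59 [ 0.426 -0.195  0.075]
liner_front [273. 245.] 0.94 [ 0.549 -0.14   0.022]
bottle [169. 282.] 0.58 [0.688 0.221 0.   ]
screwdriver [193. 284.] 0.81 [0.674 0.108 0.01 ]
```

View pics/top0.png

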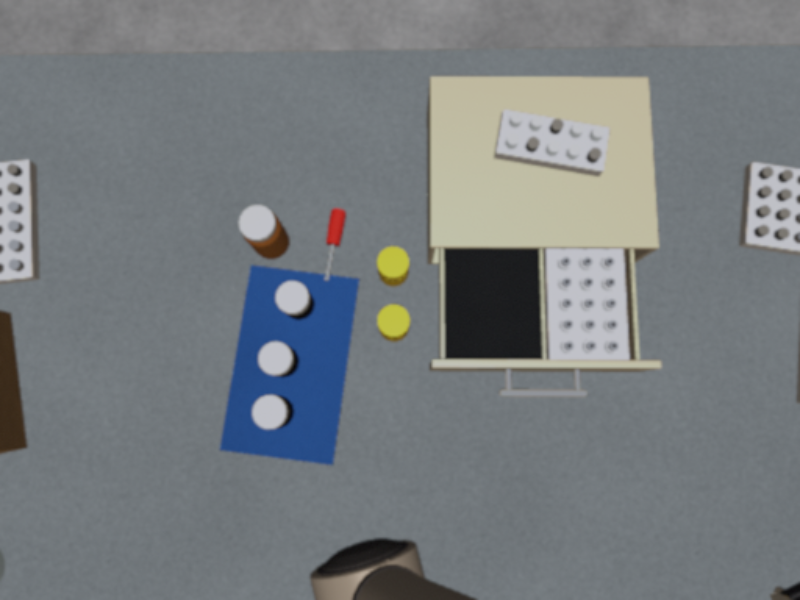

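View pics/side0.png

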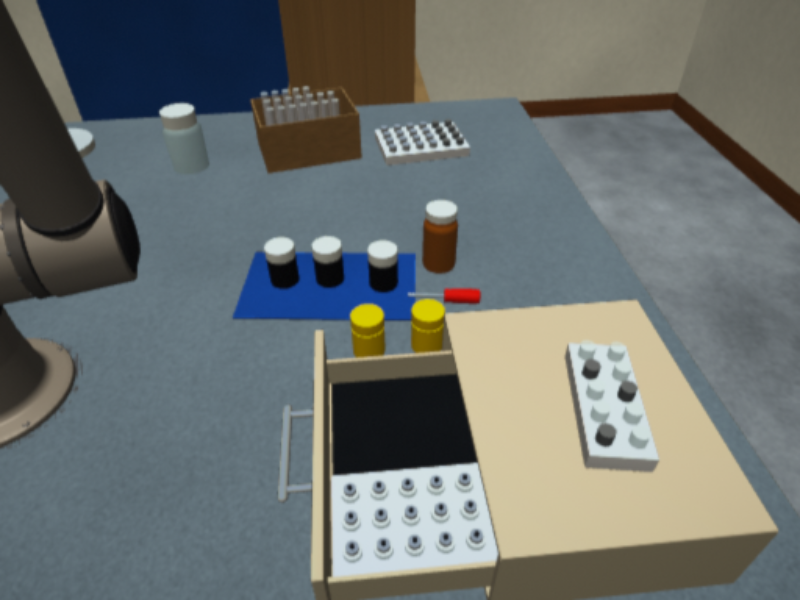

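Top view: three white-capped jars at (293,298), (276,358), (270,412) on the mat. The yellow look-alikes are at (393,263) and (393,321). The drawer is open, with the black liner clear at (445–540, 249–359). The side view agrees.

```bash
python3 - <<'E'
from h import *
C={}
for n in('top','side'):
    c=read_camera(n);C[n]=c;g=c['img'];h=cv2.cvtColor(g,cv2.COLOR_BGR2HSV)
    m=((h[...,1]<50)&(h[...,2]>150)).astype(np.uint8)
    k,_,st,ce=cv2.connectedComponentsWithStats(m)
    for i in range(1,k):
        x,y=ce[i]
        if 40<st[i,4]<900:
            print(n,'white',np.round([y,x],1),st[i],np.round(onz(c,(y,x),.079 if n=='top' else .07),3))
    if n=='top':
        b=((h[...,0]>105)&(h[...,0]<130)&(h[...,1]>150)&(h[...,2]>80)).astype(np.uint8)
        k,l,st,_=cv2.connectedComponentsWithStats(b);i=1+np.argmax(st[1:,4]);ys,xs=np.where(l==i)
        bx=cv2.boxPoints(cv2.minAreaRect(np.c_[xs,ys].astype(np.float32)))
        print('mat',[np.round(onz(c,(y,x),.004)[:2],3).tolist() for x,y in bx])
c=C['top']; s=.64
for nm,(x,y),z in(('panelL',(433,362),.106),('panelR',(660,363),.106),('faceL',(431,248),.118),('faceR',(658,247),.118),('linerBL',(445,249),.022),('linerBR',(540,249),.022),('linerFR',(541,358),.022),('linerFL',(443,358),.062),('handle',(543,393),.075),('trayL',(546,300),.062)):
    print(nm,np.round(onz(c,(y*s,x*s),z)[:2],3))
E
python3 -m inch '[[[40,0,0,0.13],[40,0,0,0.13],[40,0,0,0.139],[50,0,0,0],[50,-30,0,0],[0,-60,0,0],[0,-60,0,0],[0,-60,0,0],[0,-60,0,0],[0,-60,0,0]]]' -1 25
```

```text
top white [141.7 163.8] [152 131  24  23 415] [0.696 0.23  0.079]
top white [189.5 186.3] [176 180  21  20 346] [0.579 0.175 0.079]
top white [228.9 175.5] [165 219  22  21 365] [0.486 0.199 0.079]
top white [251.5 347.1] [321 250  54   3 108] [ 0.429 -0.198  0.079]
top white [263.4 171.7] [161 253  22  22 383] [0.407 0.206 0.079]
top white [370.8 227.1] [221 365  16  15  90] [0.172 0.08  0.079]
mat [[0.352, 0.294], [0.647, 0.261], [0.619, 0.079], [0.325, 0.121]]
side white [ 70.3 112.6] [102  66  22  10 157] [0.137 0.817 0.07 ]
side white [ 89.8 267.1] [240  78  61  23 553] [0.696 0.575 0.07 ]
side white [87.5 51.3] [ 44  82  15  14 144] [-0.054  0.696  0.07 ]
side white [133. 282.] [272 128  21  11 190] [0.7   0.299 0.07 ]
side white [131.4 382.8] [378 128  11   8  57] [0.99  0.269 0.07 ]
side white [157. 178.] [169 151  19  13 187] [0.406 0.218 0.07 ]
side white [156.3 208.3] [199 151  19  12 186] [0.486 0.211 0.07 ]
side white [159.1 244.2] [235 153  19  13 193] [0.58  0.186 0.07 ]
side white [288.7 181.4] [179 260   6  59 199] [ 0.428 -0.197  0.07 ]
side white [276.8   6.2] [  0 273  16   9  63] [ 0.096 -0.13   0.07 ]
panelL [ 0.475 -0.036]
panelR [ 0.469 -0.364]
faceL [ 0.641 -0.036]
faceR [ 0.638 -0.37 ]
linerBL [ 0.663 -0.064]
linerBR [ 0.661 -0.218]
linerFR [ 0.485 -0.211]
linerFL [ 0.484 -0.054]
handle [ 0.429 -0.2  ]
trayL [ 0.57  -0.214]
time: 2.25
tool_pos: [0.4188, -0.1203, 0.2269]
tool_rot: [3.141, -0.001, -0.001]
contact_force: [1.0, 0.5, -0.8]
opening: 0.0921
```

```bash
python3 -m inch '[[[0,-60,0,0],[0,-60,0,0],[0,-60,0,0],[-12,-60,0,0],[0,-60,0,0],[0,-26,40,0],[0,0,50,0],[0,0,40,0],[0,0,30,0],[0,0,0,0]]]'
python3 - <<'E'
from h import *
s=observe();print(s['time'],s['tool_pos'],s['contact_force'])
c=read_camera('wrist');cv2.imwrite('pics/w1.png',c['img'])
E
```

```text
time: 3.5
tool_pos: [0.4057, 0.2034, 0.0652]
tool_rot: [3.14, 0.004, -0.0]
contact_force: [-0.3, -1.0, 0.0]
opening: 0.0918
3.5 [0.4056756  0.2034324  0.06517594] [-0.25918055 -0.98933371  0.0457212 ]
```

View pics/w1.png

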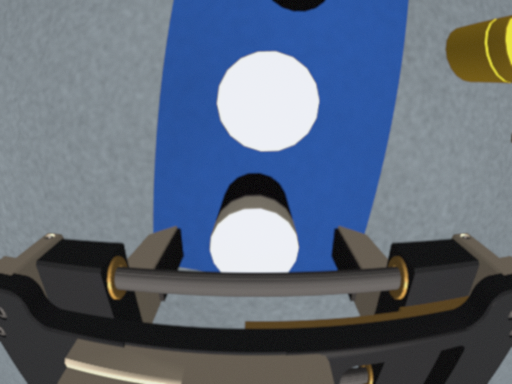

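The wrist view shows jar A's cap centred between the fingers at (row 243, col 254), with jar B beyond it. I'll lower the last 20 mm and grip.

```bash
python3 -m inch '[[[0,0,12,0],[0,0,8,0],[0,0,0,0],[0,0,0,0]]]' -1 25; python3 -m inch '[[[0,0,0,0],[0,0,0,0],[0,0,0,0],[0,0,0,0],[0,0,0,0],[0,0,0,0]]]' 1 25;  python3 -m inch '[[[0,0,-8,0],[0,0,-12,0],[0,0,0,0],[0,0,0,0],[0,0,0,0],[0,0,0,0]]]'
```

```text
time: 4.05
tool_pos: [0.4072, 0.2039, 0.0469]
tool_rot: [-3.142, -0.0, -0.0]
contact_force: [-1.1, -1.0, 0.3]
opening: 0.0914
time: 4.8
tool_pos: [0.4072, 0.2039, 0.0467]
tool_rot: [-3.142, -0.0, -0.0]
contact_force: [0.1, 1.1, 0.5]
opening: 0.0498
time: 5.55
tool_pos: [0.4069, 0.2038, 0.0665]
tool_rot: [3.141, 0.0, -0.0]
contact_force: [-0.6, -0.0, -1.1]
opening: 0.0497
```

```bash
cat > weigh.py <<'E'
from h import *
f=[]
for i in range(8): read_camera('wrist'); f.append(observe()['contact_force'])
print('mean F',np.mean(f,0).round(2),'sd',np.std(f,0).round(2))
E
python3 weigh.py
```

```text
mean F [-0.08 -0.16 -1.08] sd [0.56 0.58 0.4 ]
```

Jar A is light (about 1.1 N). I'll set it back down and go to jar B.

```bash
python3 -m inch '[[[0,0,10,0],[0,0,7,0],[0,0,3,0],[0,0,0,0],[0,0,0,0]]]'; python3 -m inch '[[[0,0,0,0],[0,0,0,0],[0,0,0,0],[0,0,0,0],[0,0,-25,0],[0,0,-40,0],[40,0,0,0],[39,4,0,0],[0,0,20,0],[0,0,0,0]]]' -1; python3 -m inch '[[[0,0,25,0],[0,0,15,0],[0,0,5,0],[0,0,0,0],[0,0,0,0]]]'; python3 -m inch '[[[0,0,0,0],[0,0,0,0],[0,0,0,0],[0,0,0,0],[0,0,0,0],[0,0,0,0]]]' 1 25;  python3 -m inch '[[[0,0,-8,0],[0,0,-12,0],[0,0,0,0],[0,0,0,0],[0,0,0,0]]]'; python3 weigh.py
```

```text
time: 6.58
tool_pos: [0.4066, 0.2037, 0.0467]
tool_rot: [3.141, 0.001, -0.0]
contact_force: [-3.1, -0.4, 5.6]
opening: 0.05
time: 7.82
tool_pos: [0.485, 0.1994, 0.0903]
tool_rot: [3.141, 0.004, -0.001]
contact_force: [-0.5, -0.2, 0.7]
opening: 0.0917
time: 8.45
tool_pos: [0.4865, 0.2, 0.0474]
tool_rot: [-3.141, -0.001, -0.0]
contact_force: [-0.3, -0.5, -0.4]
opening: 0.0919
time: 9.2
tool_pos: [0.486, 0.1997, 0.0467]
tool_rot: [3.141, 0.0, -0.0]
contact_force: [-0.9, -0.5, 0.4]
opening: 0.05
time: 9.82
tool_pos: [0.4858, 0.1998, 0.0665]
tool_rot: [3.141, 0.001, -0.0]
contact_force: [0.0, 0.2, -0.8]
opening: 0.0495
mean F [ 0.21 -0.16 -1.09] sd [0.47 0.44 0.42]
```

B is light as well, so C should be the heavy one. I'll weigh it to be sure.

```bash
python3 -m inch '[[[0,0,10,0],[0,0,7,0],[0,0,2.5,0],[0,0,0,0],[0,0,0,0]]]'; python3 -m inch '[[[0,0,0,0],[0,0,0,0],[0,0,0,0],[0,0,0,0],[0,0,-25,0],[0,0,-40,0],[45,10,0,0],[48,16,0,0],[0,0,20,0],[0,0,0,0]]]' -1; python3 -m inch '[[[0,0,25,0],[0,0,15,0],[0,0,5,0],[0,0,0,0],[0,0,0,0]]]'; python3 -m inch '[[[0,0,0,0],[0,0,0,0],[0,0,0,0],[0,0,0,0],[0,0,0,0],[0,0,0,0]]]' 1 30;  python3 -m inch '[[[0,0,-8,0],[0,0,-12,0],[0,0,0,0],[0,0,0,0],[0,0,0,0]]]'; python3 weigh.py;  python3 - <<'E'
from h import *
for n in('top','side'):
    c=read_camera(n)
    if n=='side': cv2.imwrite('pics/s2.png',c['img'])
    for l,z in(('drawer_handle',.075),('liner_front',.022)):
        for d in place_of(n,l)[:2]: print(n,l,round(d['conf'],2),np.round(onz(c,d['at'],z),3))
E
```

```text
time: 10.85
tool_pos: [0.4861, 0.1998, 0.0471]
tool_rot: [3.142, -0.0, -0.0]
contact_force: [-0.0, -0.5, -0.9]
opening: 0.0496
time: 12.1
tool_pos: [0.5779, 0.1734, 0.0905]
tool_rot: [3.141, 0.004, -0.001]
contact_force: [-0.8, 0.4, -0.2]
opening: 0.0919
time: 12.72
tool_pos: [0.5795, 0.174, 0.0481]
tool_rot: [-3.141, -0.001, -0.0]
contact_force: [0.8, -0.6, 0.8]
opening: 0.0919
time: 13.48
tool_pos: [0.5791, 0.1739, 0.0472]
tool_rot: [-3.142, -0.0, -0.0]
contact_force: [-0.2, 1.1, -0.3]
opening: 0.0495
time: 14.1
tool_pos: [0.5788, 0.1737, 0.0668]
tool_rot: [3.141, 0.001, -0.0]
contact_force: [-0.6, 0.1, -5.4]
opening: 0.0497
mean F [-0.2  -0.18 -5.52] sd [0.55 0.39 0.34]
top drawer_handle 0.66 [ 0.432 -0.203  0.075]
top liner_front 0.56 [ 0.551 -0.131  0.022]
side drawer_handle 0.79 [ 0.431 -0.2    0.075]
side drawer_handle 0.74 [ 0.546 -0.174  0.075]
side liner_front 0.79 [ 0.552 -0.135  0.022]
```

View pics/s2.png

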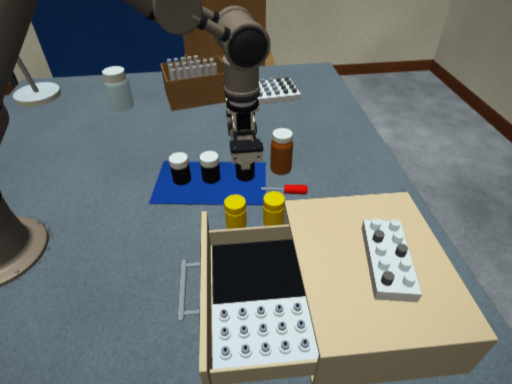

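C weighs 5.5 N, so it is the heavy jar. The side view shows it held, with A and B standing at (170,180) and (166,210). I'll carry it high to the liner, aiming at (0.555, -0.136).

```bash
python3 -m inch '[[[0,0,-25,0],[0,0,-45,0],[0,0,-40,0],[0,0,-10,0],[0,20,0,0],[-8,40,0,0],[-8,45,0,0],[-8,45,0,0],[0,45,0,0],[0,45,0,0]]]'; python3 -m inch '[[[0,40,0,0],[0,20,0,0],[0,10,0,0],[0,0,0,0],[0,0,20,0],[0,0,30,0],[0,0,20,0],[0,0,0,0],[0,0,0,0]]]'
python3 - <<'E'
from h import *
s=observe();print(s['tool_pos'],s['contact_force'])
for n in('side','wrist'):
    c=read_camera(n);cv2.imwrite(f'pics/{n}3.png',c['img'])
cv2.imwrite('pics/c3.png',np.hstack([cv2.resize(cv2.imread('pics/side3.png')[150:384,140:452],(400,300)),cv2.resize(cv2.imread('pics/wrist3.png'),(400,300))]))
E
```

```text
time: 16.05
tool_pos: [0.5534, -0.0683, 0.185]
tool_rot: [-3.141, 0.004, -0.001]
contact_force: [1.2, 0.4, -5.8]
opening: 0.0496
time: 17.18
tool_pos: [0.5557, -0.1356, 0.1182]
tool_rot: [3.141, -0.001, 0.001]
contact_force: [0.6, -1.0, -4.6]
opening: 0.0497
[ 0.5556984  -0.13555197  0.11816176] [ 0.60637383 -1.02596951 -4.63739921]
```

View pics/c3.png

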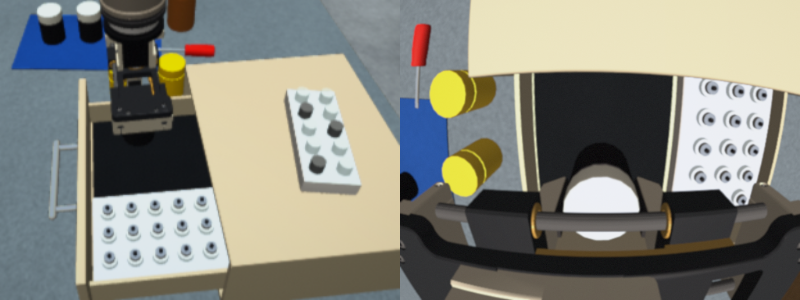

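The jar hangs centred over the liner, clear of the wall and the tray. I'll lower it gently.

```bash
python3 -m inch '[[[0,0,20,0],[0,0,15,0],[0,0,10,0],[0,0,4,0],[0,0,0,0],[0,0,0,0]]]';  python3 -m inch '[[[0,0,1,0],[0,0,1,0],[0,0,0,0],[0,0,0,0]]]'; python3 -m inch '[[[0,0,1,0],[0,0,0,0],[0,0,0,0]]]'; python3 -m inch '[[[0,0,1,0],[0,0,0,0],[0,0,0,0]]]'
```

```text
time: 18.02
tool_pos: [0.5554, -0.1364, 0.0687]
tool_rot: [3.141, -0.001, -0.0]
contact_force: [0.3, 0.4, -5.4]
opening: 0.0495
time: 18.52
tool_pos: [0.555, -0.1362, 0.0662]
tool_rot: [3.141, 0.0, -0.0]
contact_force: [0.0, -0.3, -5.9]
opening: 0.0498
time: 18.9
tool_pos: [0.555, -0.1362, 0.0652]
tool_rot: [3.141, -0.0, -0.0]
contact_force: [0.0, -0.3, -5.9]
opening: 0.0494
time: 19.27
tool_pos: [0.5552, -0.1362, 0.0651]
tool_rot: [3.141, -0.001, -0.0]
contact_force: [-3.3, 2.2, 6.1]
opening: 0.0496
```

```bash
python3 -m inch '[[[0,0,-0.5,0],[0,0,0,0],[0,0,0,0],[0,0,0,0],[0,0,-15,0],[0,0,-40,0],[0,0,-50,0],[0,0,-25,0],[-30,0,0,0],[-50,20,0,0]]]' -0.6; python3 -m inch '[[[-50,22,0,0],[-40,22,0,0],[0,0,30,0],[0,0,0,0],[0,0,0,0]]]' 1
python3 - <<'E'
from h import *
s=observe();print(s['tool_pos'],s['contact_force'])
c=read_camera('wrist');cv2.imwrite('pics/w4.png',c['img'])
c=read_camera('side');cv2.imwrite('pics/s4.png',c['img'])
for n in('top','side'):
    c=read_camera(n)
    for l,z in(('drawer_handle',.075),('jar_a',.022)):
        for d in place_of(n,l)[:7]: print(n,l,round(d['conf'],2),np.round(onz(c,d['at'],z),3))
cv2.imwrite('pics/c4.png',np.hstack([cv2.resize(cv2.imread('pics/s4.png')[100:384,100:478],(400,300)),cv2.resize(cv2.imread('pics/w4.png'),(400,300))]))
E
```

```text
time: 20.52
tool_pos: [0.4751, -0.1558, 0.196]
tool_rot: [3.14, -0.002, 0.002]
contact_force: [-0.5, -0.4, 0.9]
opening: 0.0733
time: 21.15
tool_pos: [0.3857, -0.2003, 0.1659]
tool_rot: [3.141, -0.001, 0.0]
contact_force: [0.0, 0.1, 0.0]
opening: 0.0283
[ 0.38573408 -0.20033093  0.16585377] [0.02808182 0.06394294 0.0228164 ]
top drawer_handle 0.93 [ 0.429 -0.194  0.075]
top jar_a 0.98 [0.483 0.2   0.022]
top jar_a 0.88 [ 0.554 -0.137  0.022]
top jar_a 0.82 [0.414 0.205 0.022]
top jar_a 0.68 [0.621 0.017 0.022]
top jar_a 0.66 [0.53  0.026 0.022]
side jar_a 0.97 [0.417 0.19  0.022]
side jar_a 0.9 [0.632 0.002 0.022]
side jar_a 0.88 [ 0.553 -0.141  0.022]
side jar_a 0.7 [0.493 0.184 0.022]
side jar_a 0.64 [0.544 0.002 0.022]
```

View pics/c4.png

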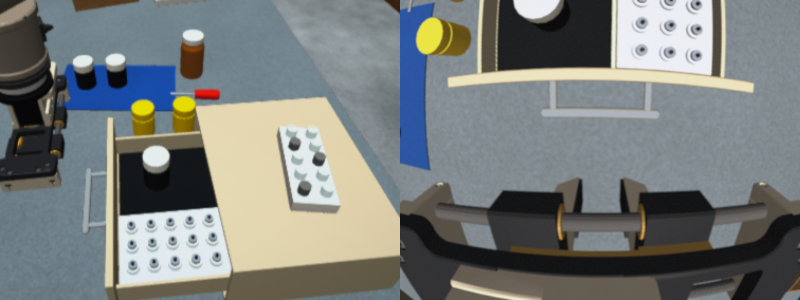

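The jar stands upright on the liner and the fingers are centred in front of the handle. I'll lower them and push.

```bash
python3 -m inch '[[[0,0,40,0],[0,0,40,0],[0,0,20,0],[0,0,6,0],[10,0,0,0],[4,0,0,0],[4,0,0,0],[4,0,0,0],[4,0,0,0],[4,0,0,0]]]' 1; python3 -m inch '[[[4,0,0,0],[4,0,0,0],[5,0,0,0],[6,0,0,0],[7,0,0,0],[7,0,0,0],[7,0,0,0],[7,0,0,0],[7,0,0,0],[7,0,0,0]]]'
```

```text
time: 22.8
tool_pos: [0.4151, -0.2001, 0.0588]
tool_rot: [-3.142, 0.0, -0.0]
contact_force: [-6.4, -1.8, 2.4]
opening: 0.0008
time: 24.05
tool_pos: [0.4764, -0.2001, 0.0587]
tool_rot: [3.142, 0.0, -0.0]
contact_force: [-3.3, -1.9, 0.3]
opening: 0.0005
```

```bash
python3 -m inch '[[[7,0,0,0],[7,0,0,0],[7,0,0,0],[7,0,0,0],[7,0,0,0],[7,0,0,0],[7,0,0,0],[7,0,0,0],[6,0,0,0],[6,0,0,0]]]'; python3 -m inch '[[[4,0,0,0],[3,0,0,0],[3,0,0,0],[3,0,0,0],[3,0,0,0],[3,0,0,0]]]';python3 -m inch '[[[2,0,0,0],[2,0,0,0],[2,0,0,0]]]';python3 -m inch '[[[2,0,0,0],[2,0,0,0]]]'
```

```text
time: 25.3
tool_pos: [0.5443, -0.2002, 0.0587]
tool_rot: [3.141, 0.0, -0.0]
contact_force: [-2.5, -2.5, -0.2]
opening: 0.0001
time: 26.05
tool_pos: [0.5631, -0.2002, 0.0587]
tool_rot: [3.142, -0.0, -0.0]
contact_force: [-3.2, -3.1, -0.7]
opening: 0.0003
time: 26.42
tool_pos: [0.5691, -0.2002, 0.0587]
tool_rot: [3.142, 0.0, -0.0]
contact_force: [-3.3, -2.6, 0.5]
opening: 0.0007
time: 26.68
tool_pos: [0.5731, -0.2002, 0.0588]
tool_rot: [3.141, 0.0, -0.0]
contact_force: [-2.7, -2.4, -0.8]
opening: 0.0004
```

```bash
python3 -m inch '[[[2,0,0,0],[2,0,0,0]]]';python3 -m inch '[[[2,0,0,0],[0,0,0,0]]]';python3 -m inch '[[[2,0,0,0],[0,0,0,0]]]'; python3 -m inch '[[[2,0,0,0],[0,0,0,0]]]'
```

```text
time: 26.92
tool_pos: [0.5771, -0.2002, 0.0587]
tool_rot: [3.141, -0.0, -0.0]
contact_force: [-3.0, -3.0, -0.1]
opening: 0.0007
time: 27.18
tool_pos: [0.5785, -0.2002, 0.0587]
tool_rot: [-3.142, 0.001, -0.0]
contact_force: [-5.8, -3.0, 1.7]
opening: 0.0004
time: 27.42
tool_pos: [0.5786, -0.2002, 0.0586]
tool_rot: [-3.141, 0.005, -0.0]
contact_force: [-13.4, -3.4, 5.4]
opening: 0.0005
time: 27.68
tool_pos: [0.5787, -0.2002, 0.0587]
tool_rot: [-3.14, 0.01, -0.0]
contact_force: [-20.3, -3.6, 11.6]
opening: 0.0006
```

The force has climbed to 20 N with no further motion, so the drawer is against its stop. I'll back off, raise the arm and check.

```bash
python3 -m inch '[[[-6,0,0,0],[-20,0,0,0],[-40,0,0,0],[-40,0,0,0],[-20,0,0,0],[0,0,-40,0],[0,0,-50,0],[0,0,-40,0],[0,0,0,0],[0,0,0,0]]]'
python3 - <<'E'
from h import *
s=observe();print(s['tool_pos'],s['contact_force'])
c=read_camera('top');a=cv2.resize(c['img'],(400,300))
for l,z in(('drawer_handle',.075),('jar_a',.004),('bottle',0),('screwdriver',.01)):
    for d in place_of('top',l)[:6]: print(l,round(d['conf'],2),np.round(onz(c,d['at'],z),3))
c=read_camera('side')
for d in place_of('side','drawer_handle')[:2]: print('side',round(d['conf'],2),np.round(onz(c,d['at'],.075),3))
cv2.imwrite('pics/c5.png',np.hstack([a,cv2.resize(c['img'],(400,300))]))
E
```

```text
time: 28.92
tool_pos: [0.4571, -0.1996, 0.1882]
tool_rot: [-3.141, -0.0, 0.0]
contact_force: [-0.5, 0.0, -0.5]
opening: 0.0007
[ 0.45710503 -0.1996307   0.18823308] [-0.53517792  0.04623206 -0.48672296]
drawer_handle 0.62 [ 0.59  -0.207  0.075]
jar_a 0.88 [0.484 0.197 0.004]
jar_a 0.81 [0.628 0.026 0.004]
jar_a 0.81 [0.549 0.026 0.004]
jar_a 0.76 [0.41  0.212 0.004]
bottle 0.57 [0.685 0.227 0.   ]
screwdriver 0.58 [0.672 0.115 0.01 ]
side 0.56 [ 0.596 -0.194  0.075]
```

View pics/c5.png

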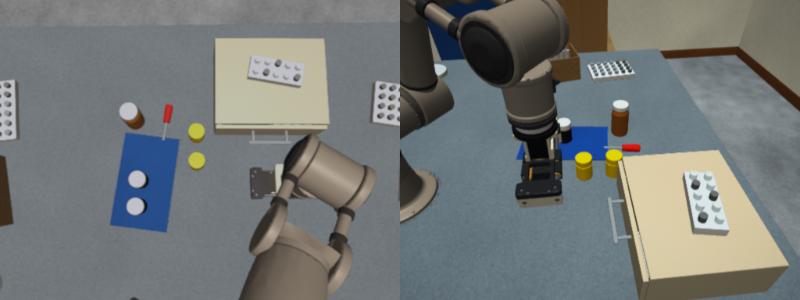

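Top view: the panel is flush against the cabinet face at (270,130). The handle reads x = 0.590 (top) and 0.596 (side), against 0.593 expected at home. Jars A and B stand on the mat, and the other objects are where they were.

```bash
python3 -c "
from cell import *
print(hand_in())"
```

```text
the job is handed in; nothing more can be done
None
```

The heavy jar is in the drawer, the drawer is fully home, and the job was handed in at about 29 s of the 72 s allowed.

- **Finding the heavy jar:** I lifted each jar 20 mm and read the wrist force. Two read about 1.1 N and went back on the mat where they stood; the third, nearest the bottle, read 5.5 N.
- **Placing it:** I lowered the heavy jar onto the liner in 1 mm steps until contact, at about 6 N. Pictures before the push showed it upright, centred across the liner. I could not see the jar once the drawer was shut.
- **Closing the drawer:** I pushed slowly on the handle. At x = 0.5787 m motion stopped and the force rose from 3 to 20 N, so the drawer was on its stop. After I backed off, the cameras put the handle at x = 0.590 m (top) and 0.596 m (side), against 0.593 m expected.
- **Last checks:** Both light jars stood on the mat, and the bottle, screwdriver and yellow look-alikes had not moved beyond camera error. The arm was clear of everything. No check failed or disagreed beyond the few millimetres of camera error.

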